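# Load the feed rack in reverse from the carry rack

### The arm

A 6-joint arm with a two-finger parallel gripper is mounted at the origin on a cart in front of the work surface, level with it; the furniture and walls round the work are solid. World frame = base frame: x ahead of the robot, y to its left, z up, the work surface at z = 0. Lengths are in m, angles in rad, forces in N, time in s.
With the tool pointing down it reaches from about 0.35 to 0.85 m from the base axis. Payload 8.1 kg.
Tool frame: the origin (TCP) lies at the very end of the fingers, on their centre line; the grasp point (between the pads) lies bot.pinch_z behind it (bot.pinch_z is the distance from the TCP to the grasp point, in m); y points along the fingers, x is the direction in which the jaws open and shut, and the axes are right-handed (so a half turn about y gives the same grasp; the last joint's range is limited). The gripper opens to 85 mm and grips with 20 to 120 N. Pads are 22 mm wide; open, the fingers measure 114 mm over their backs; the gripper's body (76 mm by 85 mm) begins 54 mm behind the grasp point. The pads swing forward as they close: fully open they stand 13 mm farther back than shut.
Start: joints at [-1.233, 0.13, 1.488, -0, 1.523, -0.085], TCP at [0.246, -0.547, 0.231] pointing down, gripper open.
Joint ranges: [-2.96, 2.96], [-0.89, 2.26], [0.02, 2.5], [-1.34, 4.48], [0, 2.73], [-2.66, 2.66]. Speed limits (rad/s): [2.39, 2.39, 2.79, 3.14, 3.14, 3.14].

### API

Orientations are given as a 3x3 rotation matrix whose columns are the frame's x, y, z axes.
In Python, from rig import bot gives the robot as it stands. The module is installed in compiled form; this text tells all that it offers.
- The arm moves only by the tool arm_command, never from a script. Its argument "motion" is a list that holds one entry, the list of rows, each a list of 7 numbers: the closure in counts, from 0 (fully open) to 255 (shut), then the shift along the tool's x, y, z in mm, then the turn, a rotation vector about the tool's x, y, z in rad. A call has exactly 5 rows; each row shifts and turns the pose as measured when the row begins, along the tool's axes as they then stand; what a row does not reach is not made up. A row lasts 1/8 s, in which the tool goes at most 62.5 mm and 10.7 degrees, less where a joint would pass 70% of its speed; a pose out of reach is approached as far as the arm can. A call with a gripper value outside its range is refused whole. The fingers move at their own pace and stop on an object; "newtons" is the grip in N (left out, the last holds). Time passes only in rows, so rows that do not move let the fingers close, or fill a call up. It gives the time, the measured TCP pose, the force and the opening at its end, in the units of the state.
- bot.get_obs(): the state, without advancing time (a new reading comes with each control period).
- bot.snapshot(name): name is "scene" or "side" or "wrist"; returns a dict with "color" (384x512x3 uint8, blue, green, red), "fx", "fy", "cx", "cy" (pixels), "cam_to_world" (4x4, takes a point from camera to world coordinates). Camera axes: x right, y up, looking along -z (the intrinsics and any distortion apply to the point x, -y, -z); pixel columns grow to the right and rows downward; lengths in m; the calibration is good to about 2 mm. A picture is of the moment at which its call begins. There is no depth.
- bot.finish_job(): hands the job in, once; it reports no verdict.
The state is a dict: "t": time; "qpos": joint angles; "joint_vel": joint speeds; "tau": joint torques, N m; "position": TCP position; "eef_rot": TCP orientation; "force": force on the tool from outside, world axes, zero at the start; "moment": the same for the moment, N m; "finger_gap": finger opening in m.
Only numpy, scipy, OpenCV 4.12 (cv2) and the standard library are available. Lean on these libraries where they do the work, as an engineer would, in place of code of your own. Each camera call takes 0.05 s, during which the arm holds its last target.

### The job

Move the four turned pieces from the grey carry rack with the round bail handle to the aluminium feed rack with the flat end-stop plate, one at a time and in reverse order: first the piece farthest from the handle, into the pocket next to the end stop, then the next piece along into the next pocket, and so on until the piece beside the handle stands in the pocket farthest from the stop. Each must stand upright on the floor of its pocket; leave the loupe and the ring gauge where they are.

Things in the scene. Friction and masses are not known exactly. Their poses are not given: they have to be found in the camera images.
- collet_1_mid (a point): Loose grey steel collet (slotted, slightly tapered cylinder with a head), upright, 26 mm in diameter and 34 mm tall, about 45 g. This point is its centre, half-way up; z is its upright axis. At the start it stands in any one of the four pockets of the carry rack.
- collet_2_mid (a point): Loose grey steel collet (slotted, slightly tapered cylinder with a head), the largest piece, upright, 29 mm in diameter and 36 mm tall, about 50 g. This point is its centre, half-way up; z is its upright axis. At the start it stands in any one of the four pockets of the carry rack.
- collet_3_mid (a point): Loose grey steel collet (slotted, slightly tapered cylinder with a head), the slimmest piece, upright, 22 mm in diameter and 30 mm tall, about 30 g. This point is its centre, half-way up; z is its upright axis. At the start it stands in any one of the four pockets of the carry rack.
- sleeve_1_mid (a point): Loose dark grey plain steel sleeve (thick-walled tube), upright, 25 mm in diameter and 30 mm tall, about 50 g. This point is its centre, half-way up; z is its upright axis. At the start it stands in any one of the four pockets of the carry rack.
- carry_rack: Fixed grey plastic rack, block 60 (x) by 216 mm (y), 14 mm high; four square pockets 44 mm wide, 8 mm deep in a row at x = 0, y = +78, +26, -26, -78 mm; floors 6 mm, rims 14 mm above the origin (centre of the underside, on the table). Round steel bail handle (46 mm high) at its +y end, y = +122 mm: pocket +78 is beside the handle, -78 farthest from it. Holds the pieces at the start.
- feed_rack: Fixed aluminium rack, block 60 (x) by 216 mm (y), 14 mm high; four square pockets 44 mm wide, 8 mm deep in a row at x = 0, y = +78, +26, -26, -78 mm; floors 6 mm, rims 14 mm above the origin (centre of the underside, on the table). Flat steel end-stop plate (8 mm thick, 40 mm high) at its +y end, y = +112 mm: pocket +78 is next to the stop, -78 farthest from it. Empty at the start.
- loupe_mid (a point): Bystander: loose black loupe, 33 mm in diameter and 30 mm tall, standing on the table; this point is its centre.
- ring_gauge_mid (a point): Bystander: loose flat steel ring gauge, 49 mm in diameter and 15 mm tall, lying on the table; this point is its centre.
Mind the look-alikes: they are no part of the job. Leave any orange look-alike of the part that bears collet_1_mid alone.

How it is judged:
By the outcome, as a careful person would: the job done as asked, in the order asked, and still so for the second after the job is handed in, with the robot touching nothing.
It also fails if it takes over 96 s, if anything falls off the work surface, if the arm or the gripper's body presses on something with over 40 N, if the wrist force passes 120 N, or if a joint passes its speed limit or range.

## Working session

There is one attempt and no reset: what is moved stays moved. The work goes in short steps, Python scripts to look and compute and a tool call to move; the robot and the scene stay as the last step left them, time stands still between calls to the robot, and variables do not carry over. Pictures are saved under pics/ and viewed, and the job is handed in when it is done.

Besides the shell and the picture viewer there is one more tool, called after "Emit:" by a JSON object that holds its "op" and its "data". arm_command: Moves the arm, as the interface text tells. Its arguments: {"type":"object","properties":{"motion":{"type":"array"},"newtons":{"type":"number"}},"required":["motion"]}

```bash
mkdir -p pics; python3 - <<'E'
from rig import bot
import cv2, numpy as np
o=bot.get_obs()
print({k:np.round(v,3).tolist() for k,v in o.items()}, bot.pinch_z)
for n in ["scene","side","wrist"]:
    s=bot.snapshot(n); cv2.imwrite(f"pics/{n}0.png",s["color"])
    print(n,s["fx"],s["fy"],s["cx"],s["cy"],np.round(s["cam_to_world"],3).tolist(),[k for k in s])
E
```

```text
{'t': 0.0, 'qpos': [-1.233, 0.131, 1.489, -0.0, 1.523, -0.085], 'joint_vel': [-0.0, 0.0, 0.002, -0.0, 0.001, -0.001], 'tau': [-0.0, -56.941, -50.055, -0.0, 0.015, 0.0], 'position': [0.246, -0.547, 0.23], 'eef_rot': [[0.41, -0.001, 0.912], [-0.912, 0.002, 0.41], [-0.002, -1.0, 0.0]], 'force': [-0.01, 0.287, 0.537], 'moment': [0.004, -0.035, 0.019], 'finger_gap': 0.085} 0.0187
scene 442.86625120076695 442.86625120076695 249.6183439733779 193.02534344654944 [[-0.777, 0.474, -0.414, 0.132], [-0.629, -0.586, 0.51, 0.513], [-0.0, 0.657, 0.754, 0.865], [0.0, 0.0, 0.0, 1.0]] ['color', 'fx', 'fy', 'cx', 'cy', 'cam_to_world']
side 388.9510548505822 388.9510548505822 260.55156424866243 188.96144779992835 [[-0.862, 0.241, -0.446, 0.17], [-0.506, -0.444, 0.739, 0.665], [-0.02, 0.863, 0.505, 0.539], [0.0, 0.0, 0.0, 1.0]] ['color', 'fx', 'fy', 'cx', 'cy', 'cam_to_world']
wrist 312.3353911544345 312.3353911544345 253.59364435951025 194.00780955626587 [[0.41, 0.868, 0.28, 0.319], [-0.912, 0.391, 0.123, -0.514], [-0.002, -0.306, 0.952, 0.374], [0.0, 0.0, 0.0, 1.0]] ['color', 'fx', 'fy', 'cx', 'cy', 'cam_to_world']
```

View pics/scene0.png

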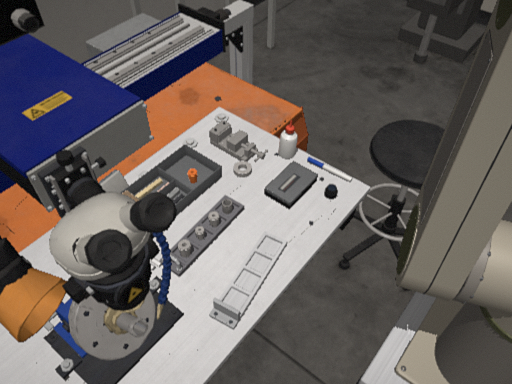

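View pics/side0.png

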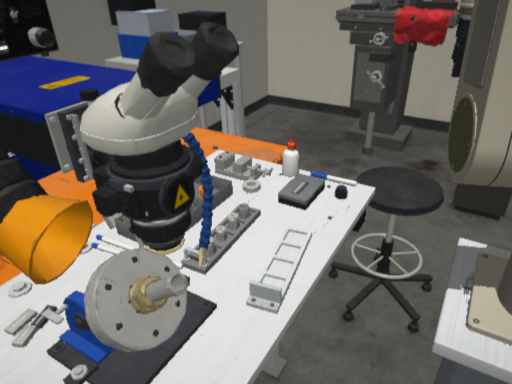

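View pics/wrist0.png

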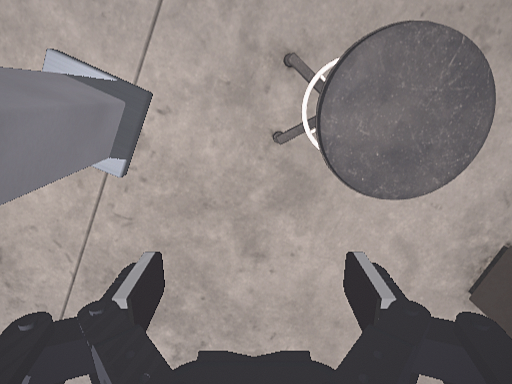

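```bash
python3 - <<'E'
import cv2
a=cv2.imread("pics/scene0.png")[180:330,150:300]; cv2.imwrite("pics/sc1.png",cv2.resize(a,None,fx=4,fy=4,interpolation=cv2.INTER_CUBIC))
a=cv2.imread("pics/side0.png")[165:315,170:360]; cv2.imwrite("pics/sd1.png",cv2.resize(a,None,fx=4,fy=4,interpolation=cv2.INTER_CUBIC))
E
```

```text
(no output)
```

View pics/sc1.png

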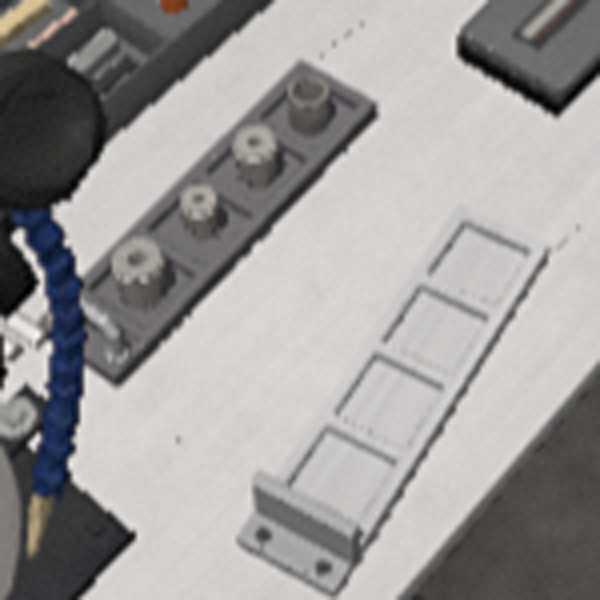

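View pics/sd1.png

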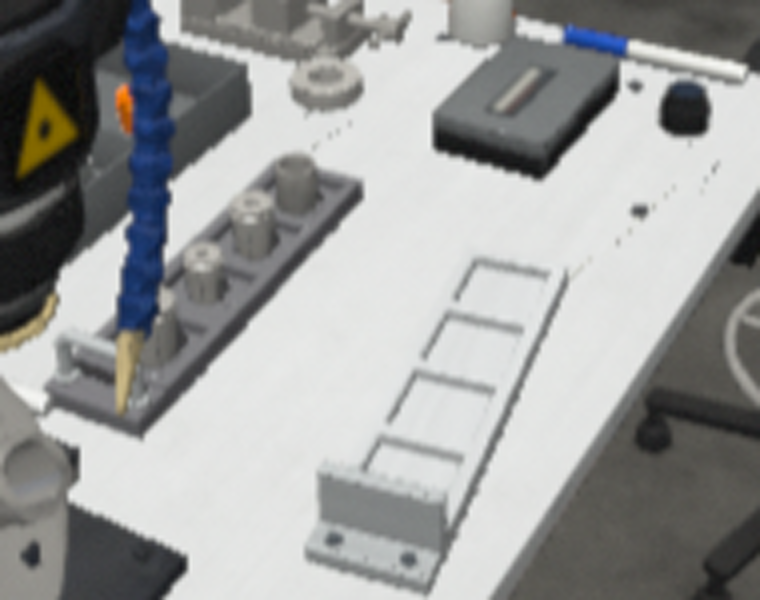

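```bash
cat > h.py <<'E'
import numpy as np
from rig import bot
def ray(s,u,v):
    d=np.array([(u-s["cx"])/s["fx"],-(v-s["cy"])/s["fy"],-1.0]); M=np.array(s["cam_to_world"])
    d=M[:3,:3]@d; return M[:3,3],d/np.linalg.norm(d)
def plane(s,u,v,z):
    o,d=ray(s,u,v); return o+d*(z-o[2])/d[2]
def tri(s1,p1,s2,p2):
    o1,d1=ray(s1,*p1);o2,d2=ray(s2,*p2)
    A=np.stack([d1,-d2],1); t=np.linalg.lstsq(A,o2-o1,rcond=None)[0]
    a=o1+d1*t[0];b=o2+d2*t[1]; return (a+b)/2,np.linalg.norm(a-b)
def proj(s,P):
    M=np.linalg.inv(s["cam_to_world"]); p=M[:3,:3]@np.array(P)+M[:3,3]
    return s["cx"]+s["fx"]*p[0]/-p[2], s["cy"]-s["fy"]*p[1]/-p[2]
E
python3 - <<'E'
from h import *
s=bot.snapshot("scene");d=bot.snapshot("side")
c=lambda x,y:(150+x/4,180+y/4); e=lambda x,y:(170+x/4,165+y/4)
P=lambda n,p:print(n,np.round(p,4))
for n,x,y,z in [("sleeve",309,88,.036),("c1",256,140,.040),("c3",200,193,.036),("c2",138,258,.042),("carry far L",302,62,.014),("far R",378,107,.014),("near bottom",118,380,.014),
 ("feed farL",465,213,.014),("feed farR",548,250,.014),("stop L top",255,475,.04),("stop R top",360,535,.04),("base L",238,545,0.014),("base R",337,590,0.014)]: P(n,plane(s,*c(x,y),z))
for n,x,y,z in [("sleeve",297,162,.036),("c1",254,205,.040),("c3",204,252,.036),("feed farR",567,272,.014),("stopL",318,462,.04),("stopR",446,508,.04),("carry far R",362,188,.014),("carry near bot",141,432,.014)]: P("side "+n,plane(d,*e(x,y),z))
T=lambda n,a,b:print(n,[np.round(q,3) for q in tri(s,a,d,b)])
T("nozzle",c(35,557),e(122,410))
T("hose top",(160,190),(188,140))
T("eyeR",(153,212),(220,47))
T("eyeL",(107,250),(163,65))
T("triangle",(137,292),(180,187))
E
```

```text
sleeve [0.611  0.0088 0.036 ]
c1 [0.6067 0.0614 0.04  ]
c3 [0.6081 0.1088 0.036 ]
c2 [0.6006 0.1665 0.042 ]
carry far L [ 0.6412 -0.018   0.014 ]
far R [ 0.5803 -0.0199  0.014 ]
near bottom [0.5683 0.2194 0.014 ]
feed farL [0.489  0.0102 0.014 ]
feed farR [0.4354 0.0008 0.014 ]
stop L top [0.461  0.2238 0.04  ]
stop R top [0.3982 0.2153 0.04  ]
base L [0.4517 0.2495 0.014 ]
base R [0.3966 0.236  0.014 ]
side sleeve [0.6085 0.0136 0.036 ]
side c1 [0.6022 0.0687 0.04  ]
side c3 [0.6043 0.1152 0.036 ]
side feed farR [0.4342 0.0085 0.014 ]
side stopL [0.4613 0.2266 0.04  ]
side stopR [0.3975 0.2233 0.04  ]
side carry far R [ 0.5773 -0.0092  0.014 ]
side carry near bot [0.5633 0.2285 0.014 ]
nozzle [array([0.454, 0.357, 0.175]), np.float64(0.002)]
hose top [array([0.576, 0.216, 0.288]), np.float64(0.003)]
eyeR [array([0.415, 0.335, 0.467]), np.float64(0.006)]
eyeL [array([0.424, 0.402, 0.461]), np.float64(0.003)]
triangle [array([0.442, 0.382, 0.32 ]), np.float64(0.008)]
```

```bash
python3 - <<'E'
import cv2
a=cv2.imread("pics/scene0.png")[140:360,20:240]; cv2.imwrite("pics/sc2.png",cv2.resize(a,None,fx=2.7,fy=2.7,interpolation=cv2.INTER_CUBIC))
E
```

```text
(no output)
```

View pics/sc2.png

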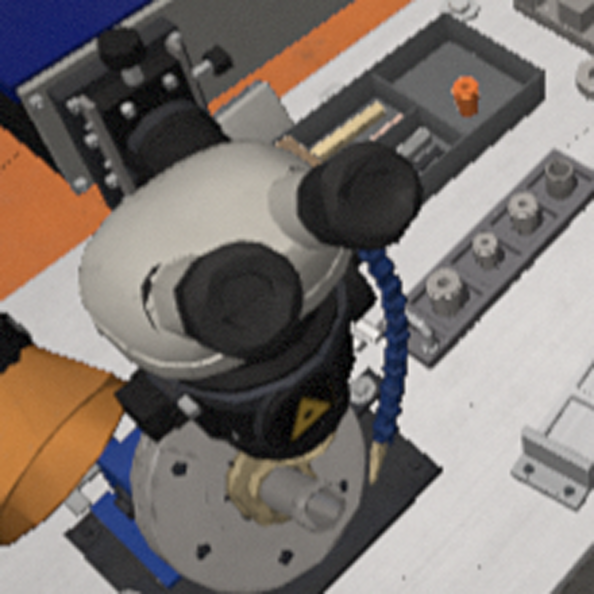

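```bash
python3 - <<'E'
from h import *
import cv2
s=bot.snapshot("scene");d=bot.snapshot("side")
def hose(im):
    h=cv2.cvtColor(im,cv2.COLOR_BGR2HSV); return cv2.inRange(h,(105,110,40),(125,255,200))
ms=hose(s["color"]);md=hose(d["color"])
def cl(m,x0,x1,y0,y1):
    r={}
    for v in range(y0,y1,4):
        c=np.where(m[v,x0:x1])[0]
        if len(c): r[v]=(x0+np.median(c),len(c))
    return r
a=cl(ms,145,180,225,320);b=cl(md,175,225,130,265)
print(a);print(b)
for v,(u,_) in a.items():
    best=sorted([(tri(s,(u,v),d,(u2,v2))[1],v2,np.round(tri(s,(u,v),d,(u2,v2))[0],3)) for v2,(u2,_) in b.items()],key=lambda t:t[0])[:3]
    print((u,v),[(round(x[0],4),x[1],x[2].tolist()) for x in best])
E
```

```text
{233: (np.float64(157.0), 9), 237: (np.float64(160.5), 8), 241: (np.float64(161.0), 7), 245: (np.float64(163.5), 8), 249: (np.float64(165.0), 7), 253: (np.float64(165.5), 8), 257: (np.float64(166.0), 7), 261: (np.float64(167.0), 7), 265: (np.float64(167.0), 7), 269: (np.float64(166.5), 8), 273: (np.float64(166.0), 7), 277: (np.float64(166.0), 7), 281: (np.float64(164.5), 8), 285: (np.float64(164.5), 8), 289: (np.float64(163.5), 6), 293: (np.float64(163.0), 7), 297: (np.float64(161.5), 8), 301: (np.float64(161.5), 8)}
{134: (np.float64(190.5), 4), 138: (np.float64(188.5), 10), 142: (np.float64(192.0), 9), 146: (np.float64(194.0), 9), 150: (np.float64(197.5), 8), 154: (np.float64(200.0), 5), 158: (np.float64(202.5), 4), 162: (np.float64(203.5), 4), 166: (np.float64(204.5), 4), 170: (np.float64(204.5), 8), 174: (np.float64(204.5), 8), 178: (np.float64(206.0), 11), 182: (np.float64(206.0), 9), 186: (np.float64(207.5), 10), 190: (np.float64(207.5), 8), 194: (np.float64(207.5), 8), 198: (np.float64(208.0), 9), 202: (np.float64(207.0), 9), 206: (np.float64(207.0), 11), 210: (np.float64(206.
[... 2707 characters left out ...]
.226])]
(np.float64(163.5), 289) [(np.float64(0.0003), 230, [0.468, 0.323, 0.213]), (np.float64(0.0005), 226, [0.463, 0.327, 0.224]), (np.float64(0.0012), 234, [0.473, 0.32, 0.202])]
(np.float64(163.0), 293) [(np.float64(0.0003), 234, [0.465, 0.328, 0.211]), (np.float64(0.0006), 238, [0.47, 0.325, 0.2]), (np.float64(0.0011), 230, [0.46, 0.332, 0.221])]
(np.float64(161.5), 297) [(np.float64(0.0002), 234, [0.457, 0.337, 0.219]), (np.float64(0.0006), 238, [0.462, 0.334, 0.209]), (np.float64(0.001), 230, [0.452, 0.34, 0.23])]
(np.float64(161.5), 301) [(np.float64(0.0), 246, [0.464, 0.336, 0.195]), (np.float64(0.0008), 242, [0.459, 0.339, 0.206]), (np.float64(0.0016), 238, [0.454, 0.342, 0.216])]
```

```bash
cat >> h.py <<'E'
from scipy.spatial.transform import Rotation as Ro
def Rdown(az):
    x=np.array([np.cos(az),np.sin(az),0]); y=np.array([0,0,-1.]); return np.stack([x,y,np.cross(x,y)],1)
def plan(wps, clos, start=None):
    """wps: list of (pos, az_deg, nrows); prints rounded rows"""
    o=bot.get_obs(); p=np.array(o["position"]);R=np.array(o["eef_rot"])
    if start: p,R=np.array(start[0]),Rdown(np.radians(start[1]))
    rows=[]
    for (q,az,n) in wps:
        q=np.array(q);Rt=Rdown(np.radians(az))
        for k in range(n):
            m=n-k
            dp=R.T@((q-p)/m); rv=(Ro.from_matrix(R.T@Rt)).as_rotvec()/m
            row=[clos]+[round(float(v),1) for v in dp*1000]+[round(float(v),4) for v in rv]
            rows.append(row); p=p+R@(np.array(row[1:4])/1000); R=R@Ro.from_rotvec(row[4:]).as_matrix()
    for i,r in enumerate(rows): print(r, "" if (i+1)%5 else "\n")
    print("end",np.round(p,4))
E
python3 -c "
from h import *
plan([((0.53,0.08,0.25),5,15)],0)"
```

```text
[0, -30.4, -1.2, 34.4, -0.0, -0.0824, -0.0] 
[0, -27.4, -1.3, 36.8, -0.0, -0.0823, -0.0] 
[0, -24.3, -1.2, 38.9, -0.0, -0.0824, -0.0] 
[0, -21.0, -1.3, 40.8, -0.0, -0.0823, -0.0] 
[0, -17.6, -1.2, 42.4, -0.0, -0.0824, -0.0] 

[0, -14.0, -1.3, 43.7, -0.0, -0.0823, -0.0] 
[0, -10.4, -1.2, 44.7, -0.0, -0.0824, -0.0] 
[0, -6.7, -1.3, 45.4, -0.0001, -0.0823, -0.0] 
[0, -3.0, -1.2, 45.8, -0.0, -0.0824, -0.0] 
[0, 0.8, -1.3, 45.9, -0.0001, -0.0823, -0.0] 

[0, 4.6, -1.3, 45.6, -0.0001, -0.0824, -0.0] 
[0, 8.4, -1.2, 45.1, -0.0, -0.0823, -0.0001] 
[0, 12.0, -1.3, 44.3, -0.0001, -0.0824, -0.0] 
[0, 15.6, -1.2, 43.1, -0.0, -0.0823, -0.0001] 
[0, 19.2, -1.3, 41.7, -0.0001, -0.0824, -0.0] 

end [0.53 0.08 0.25]
```

Emit:
{"op": "arm_command", "data": {"motion": [[[0,-30,-1,34,0,-0.082,0],[0,-27,-1,37,0,-0.082,0],[0,-24,-1,39,0,-0.082,0],[0,-21,-1,41,0,-0.082,0],[0,-18,-1,42,0,-0.082,0]]]}}

```text
t: 0.98
position: [0.341, -0.3351, 0.2355]
eef_rot: [[0.745, 0.0, 0.668], [-0.668, 0.0, 0.745], [-0.0, -1.0, 0.0]]
force: [1.1, -1.0, -0.2]
finger_gap: 0.0854
```

Emit:
{"op": "arm_command", "data": {"motion": [[[0,-14,-1,44,0,-0.082,0],[0,-10,-1,45,0,-0.082,0],[0,-7,-1,45,0,-0.082,0],[0,-3,-1,46,0,-0.082,0],[0,1,-1,46,0,-0.082,0]]]}}

```text
t: 1.6
position: [0.4363, -0.1179, 0.2418]
eef_rot: [[0.953, 0.003, 0.303], [-0.303, -0.001, 0.953], [0.003, -1.0, -0.0]]
force: [-0.0, -0.0, -0.3]
finger_gap: 0.0854
```

```bash
python3 -c "
from h import *
o=bot.get_obs();print(o['t'],o['position'],o['force'])
plan([((0.53,0.08,0.25),5,10)],0)"
```

```text
1.6 [ 0.43630662 -0.1178755   0.24176191] [-0.02874023 -0.00095893 -0.28684364]
[0, 2.9, -0.8, 21.7, 0.0001, -0.0395, 0.0003] 
[0, 3.8, -0.8, 21.6, 0.0001, -0.0395, 0.0003] 
[0, 4.6, -0.8, 21.4, 0.0001, -0.0395, 0.0003] 
[0, 5.5, -0.8, 21.2, 0.0001, -0.0395, 0.0003] 
[0, 6.3, -0.8, 21.0, 0.0001, -0.0395, 0.0004] 

[0, 7.1, -0.8, 20.7, 0.0001, -0.0395, 0.0003] 
[0, 8.0, -0.8, 20.4, 0.0001, -0.0395, 0.0004] 
[0, 8.7, -0.9, 20.0, 0.0001, -0.0396, 0.0004] 
[0, 9.6, -0.8, 19.7, 0.0001, -0.0395, 0.0003] 
[0, 10.3, -0.9, 19.3, 0.0, -0.0396, 0.0004] 

end [0.53 0.08 0.25]
```

Emit:
{"op": "arm_command", "data": {"motion": [[[0,7,-2,43,0,-0.079,0],[0,10,-2,42,0,-0.079,0],[0,13,-2,41,0,-0.079,0],[0,17,-2,40,0,-0.079,0],[0,20,-2,39,0,-0.079,0]]]}}

```text
t: 2.22
position: [0.5351, 0.0841, 0.2532]
eef_rot: [[0.995, 0.006, -0.101], [0.101, -0.002, 0.995], [0.006, -1.0, -0.003]]
force: [0.4, 0.1, 1.0]
finger_gap: 0.0855
```

```bash
python3 - <<'E'
from h import *
import cv2
s=bot.snapshot("wrist"); cv2.imwrite("pics/w1.png",s["color"])
np.save("w1.npy",s,allow_pickle=True)
cv2.imwrite("pics/w1b.png",cv2.resize(s["color"],None,fx=1.56,fy=1.56,interpolation=cv2.INTER_CUBIC))
print(bot.get_obs()['position'],np.round(s["cam_to_world"],3).tolist())
E
```

```text
[0.53636473 0.08853077 0.25323977] [[0.995, -0.094, -0.037, 0.527], [0.101, 0.947, 0.306, 0.163], [0.006, -0.308, 0.951, 0.396], [0.0, 0.0, 0.0, 1.0]]
```

View pics/w1b.png

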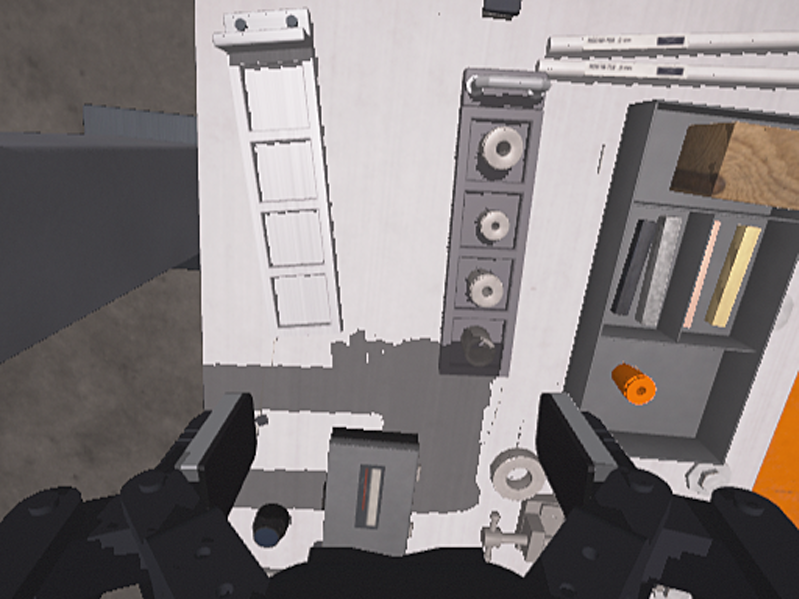

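```bash
python3 - <<'E'
from h import *
import cv2
s=bot.snapshot("wrist"); np.save("w2.npy",s,allow_pickle=True)
print(bot.get_obs()['position'],bot.get_obs()['joint_vel'],np.round(s["cam_to_world"],4).tolist())
im=s["color"]
cv2.imwrite("pics/w2a.png",cv2.resize(im[40:245,275:360],None,fx=2.9,fy=2.9,interpolation=cv2.INTER_CUBIC))
cv2.imwrite("pics/w2f.png",cv2.resize(im[0:220,130:230],None,fx=2.7,fy=2.7,interpolation=cv2.INTER_CUBIC))
a=cv2.resize(im[40:245,275:360],None,fx=2.9,fy=2.9,interpolation=cv2.INTER_CUBIC)
f=cv2.resize(im[5:215,130:230],None,fx=2.9,fy=2.9,interpolation=cv2.INTER_CUBIC)
h=np.zeros((max(len(a),len(f)),a.shape[1]+f.shape[1],3),np.uint8);h[:len(f),:f.shape[1]]=f;h[:len(a),f.shape[1]:]=a
cv2.imwrite("pics/w2.png",h);print(h.shape,f.shape,a.shape)
E
```

```text
[0.53549257 0.08629028 0.25300772] [-0.05684229 -0.03494275  0.04157071 -0.03099297  0.01721433  0.00152776] [[0.9942, -0.0999, -0.0399, 0.5279], [0.1073, 0.947, 0.3029, 0.1669], [0.0075, -0.3054, 0.9522, 0.3965], [0.0, 0.0, 0.0, 1.0]]
(609, 536, 3) (609, 290, 3) (594, 246, 3)
```

View pics/w2.png

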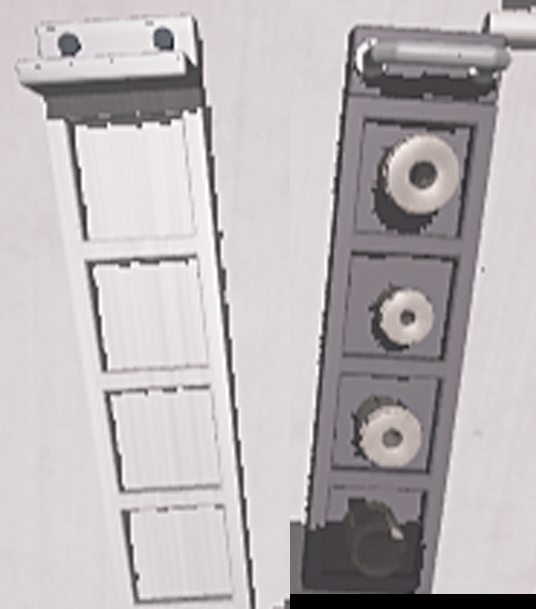

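Emit:
{"op": "arm_command", "data": {"motion": [[[0,0,0,0,0,0,0],[0,0,0,0,0,0,0],[0,0,0,0,0,0,0],[0,0,0,0,0,0,0],[0,0,0,0,0,0,0]]]}}

```text
t: 2.95
position: [0.5347, 0.0837, 0.253]
eef_rot: [[0.995, 0.006, -0.1], [0.1, -0.001, 0.995], [0.006, -1.0, -0.002]]
force: [-0.7, -0.8, 0.2]
finger_gap: 0.0853
```

```bash
cat > crop.py <<'E'
from h import *
import cv2
def go(tag):
    s=bot.snapshot("wrist"); np.save(tag+".npy",s,allow_pickle=True)
    print(bot.get_obs()['position'],np.abs(bot.get_obs()['joint_vel']).max())
    im=s["color"]
    a=cv2.resize(im[40:245,275:360],None,fx=2.9,fy=2.9,interpolation=cv2.INTER_CUBIC)
    f=cv2.resize(im[5:215,130:230],None,fx=2.9,fy=2.9,interpolation=cv2.INTER_CUBIC)
    h=np.zeros((max(len(a),len(f)),a.shape[1]+f.shape[1],3),np.uint8);h[:len(f),:f.shape[1]]=f;h[:len(a),f.shape[1]:]=a
    cv2.imwrite(f"pics/{tag}.png",h)
E
python3 -c "
from crop import *
go('w3')"
```

```text
[0.53474659 0.08370759 0.2529929 ] 0.004384276638479887
```

View pics/w3.png

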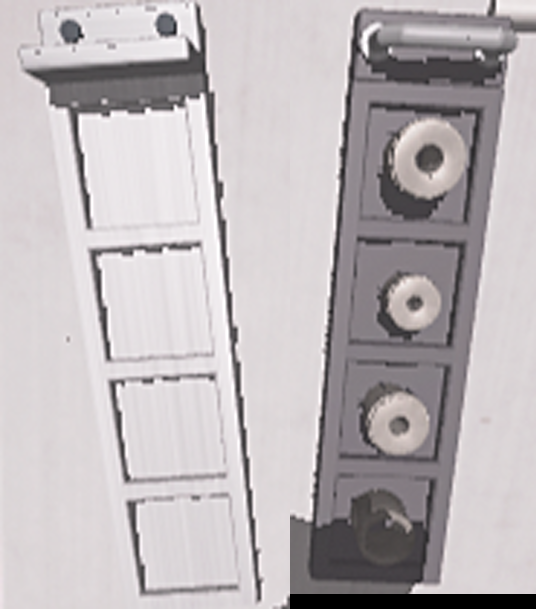

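```bash
python3 - <<'E'
from h import *
s=np.load("w3.npy",allow_pickle=True).item()
F=lambda X,Y:(130+X/2.9,5+Y/2.9); C=lambda X,Y:(275+(X-290)/2.9,40+Y/2.9)
feed=[[(70,105),(190,100),(202,225),(88,230)],[(92,250),(204,242),(214,355),(107,362)],[(108,378),(217,372),(228,474),(124,482)],[(127,500),(229,494),(240,588),(142,594)]]
carry=[[(366,105),(478,105),(467,225),(357,217)],[(357,238),(467,240),(456,347),(345,340)],[(348,358),(450,362),(441,460),(337,455)]]
def fit(q,f,ys,n):
    A=[];B=[]
    for k,c in enumerate(q):
        for (x,y),(sx,sy) in zip(c,[(-1,1),(1,1),(1,-1),(-1,-1)]):
            A.append([sx*.022,ys[k]+sy*.022]);B.append(plane(s,*f(x,y),.014)[:2])
    A=np.array(A);B=np.array(B)
    a=A-A.mean(0);b=B-B.mean(0);U,S,V=np.linalg.svd(a.T@b);R=(U@V).T
    t=B.mean(0)-R@A.mean(0); r=B-(A@R.T+t)
    yaw=np.degrees(np.arctan2(R[1,0],R[0,0]))
    print(n,"origin",t.round(4),"yaw",yaw.round(2),"rms",np.sqrt((r**2).mean()).round(4),"scale",np.sqrt((b**2).sum()/(a**2).sum()).round(3))
    for y in [.078,.026,-.026,-.078]: print("  ",y,(R@[0,y]+t).round(4))
fit(feed,F,[.078,.026,-.026,-.078],"feed");fit(carry,C,[.078,.026,-.026],"carry")
for n,x,y,z in [("c2",429,157,.042),("c3",415,302,.036),("c1",400,423,.040),("sl",385,535,.036)]: print(n,plane(s,*C(x,y),z).round(4))
E
```

```text
feed origin [0.4525 0.1105] yaw 9.09 rms 0.0006 scale 0.998
   0.078 [0.4401 0.1875]
   0.026 [0.4484 0.1361]
   -0.026 [0.4566 0.0848]
   -0.078 [0.4648 0.0334]
carry origin [0.6107 0.0891] yaw 3.66 rms 0.001 scale 1.0
   0.078 [0.6057 0.1669]
   0.026 [0.609 0.115]
   -0.026 [0.6124 0.0631]
   -0.078 [0.6157 0.0113]
c2 [0.6038 0.169  0.042 ]
c3 [0.6087 0.1142 0.036 ]
c1 [0.6098 0.0651 0.04  ]
sl [0.6123 0.0135 0.036 ]
```

```bash
python3 -c "
from h import *
plan([((0.613,0.0125,0.10),3.66,5),((0.613,0.0125,0.04),3.66,3),((0.613,0.0125,0.017),3.66,2)],0)"
```

```text
[0, 14.0, 30.7, -15.7, 0.0004, 0.0073, 0.0011] 
[0, 14.1, 30.7, -15.6, 0.0004, 0.0073, 0.0012] 
[0, 14.3, 30.7, -15.5, 0.0004, 0.0073, 0.0011] 
[0, 14.4, 30.6, -15.4, 0.0004, 0.0072, 0.0012] 
[0, 14.5, 30.6, -15.3, 0.0004, 0.0073, 0.0011] 

[0, 0.0, 20.0, 0.0, -0.0, -0.0, 0.0] 
[0, 0.0, 20.0, 0.0, -0.0, -0.0, 0.0] 
[0, 0.0, 20.0, 0.0, -0.0, -0.0, 0.0] 
[0, 0.0, 11.5, 0.0, -0.0, -0.0, 0.0] 
[0, 0.0, 11.5, 0.0, -0.0, -0.0, 0.0] 

end [0.613  0.0125 0.017 ]
```

Emit:
{"op": "arm_command", "data": {"motion": [[[0,14,31,-15.7,0,0.007,0.001],[0,14,31,-15.6,0,0.007,0.001],[0,14,31,-15.5,0,0.007,0.001],[0,14,31,-15.4,0,0.007,0.001],[0,14,29,-15.3,0,0.007,0.001]]], "newtons": 40}}

```text
t: 3.62
position: [0.6169, 0.011, 0.1013]
eef_rot: [[0.998, 0.01, -0.065], [0.065, -0.001, 0.998], [0.01, -1.0, -0.002]]
force: [0.8, 0.1, -0.0]
finger_gap: 0.0853
```

```bash
python3 -c "
from h import *
import cv2
print(bot.get_obs()['position'],bot.get_obs()['force'])
s=bot.snapshot('wrist');cv2.imwrite('pics/w4.png',s['color'])
plan([((0.613,0.0125,0.04),3.66,3),((0.613,0.0125,0.017),3.66,2)],0)"
```

```text
[0.61691582 0.01099726 0.10130047] [ 0.84613338  0.10134368 -0.02286668]
[0, -0.9, 18.8, 1.2, 0.0008, 0.0, 0.0017] 
[0, -0.9, 18.8, 1.2, 0.0007, 0.0, 0.0017] 
[0, -0.9, 18.9, 1.2, 0.0008, 0.0, 0.0017] 
[0, 0.0, 11.5, -0.0, -0.0, 0.0, -0.0] 
[0, 0.0, 11.5, -0.0, -0.0, 0.0, -0.0] 

end [0.613  0.0125 0.017 ]
```

View pics/w4.png

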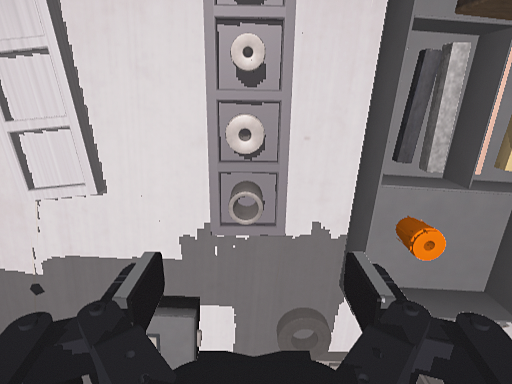

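```bash
python3 -c "
from h import *
s=bot.snapshot('wrist')
print(plane(s,246,203,.036),plane(s,246,190,.036),plane(s,362,240,.03),plane(s,354,288,.03),plane(s,385,110,.03),plane(s,305,335,.015))
d=bot.snapshot('scene')
"
python3 -c "
from h import *
import numpy as np
o=bot.get_obs();print(o['position'])
plan([((0.613,0.0125,0.04),3.66,3),((0.613,0.0125,0.017),3.66,2)],0)"
```

```text
[0.61135235 0.01572807 0.036     ] [0.61082186 0.0251224  0.036     ] [ 0.69890933 -0.01015446  0.03      ] [ 0.69972773 -0.05165908  0.03      ] [0.69793563 0.08324671 0.03      ] [ 0.67056097 -0.11240439  0.015     ]
[0.61511079 0.01096599 0.0999942 ]
[0, -0.8, 20.0, 0.6, 0.0005, 0.0002, 0.0018] 
[0, -0.7, 20.0, 0.6, 0.0005, 0.0002, 0.0019] 
[0, -0.7, 20.0, 0.5, 0.0004, 0.0003, 0.0018] 
[0, -0.0, 11.5, 0.0, 0.0, -0.0, 0.0] 
[0, -0.0, 11.5, 0.0, 0.0, -0.0, 0.0] 

end [0.613  0.0125 0.017 ]
```

Emit:
{"op": "arm_command", "data": {"motion": [[[0,-1,20,1,0,0,0.002],[0,-1,20,1,0,0,0.002],[0,-1,20,1,0,0,0.002],[0,0,11,0,0,0,0],[0,0,10,0,0,0,0]]]}}

```text
t: 4.4
position: [0.6132, 0.0156, 0.0173]
eef_rot: [[0.998, 0.004, -0.066], [0.066, -0.001, 0.998], [0.004, -1.0, -0.002]]
force: [-0.2, 0.1, -0.2]
finger_gap: 0.0854
```

Emit:
{"op": "arm_command", "data": {"motion": [[[160,0,0,0,0,0,0],[200,0,0,0,0,0,0],[255,0,0,0,0,0,0],[255,0,0,0,0,0,0],[255,0,0,0,0,0,0]]]}}

```text
t: 5.03
position: [0.6142, 0.0154, 0.0183]
eef_rot: [[0.998, 0.006, -0.066], [0.066, -0.001, 0.998], [0.006, -1.0, -0.002]]
force: [-0.8, 1.0, -0.7]
finger_gap: 0.0234
```

Emit:
{"op": "arm_command", "data": {"motion": [[[255,0,-4,0,0,0,0],[255,0,-14,0,0,0,0],[255,0,-20,0,0,0,0],[255,0,-20,0,0,0,0],[255,0,-20,0,0,0,0]]]}}

```text
t: 5.65
position: [0.6133, 0.0156, 0.1015]
eef_rot: [[0.998, 0.005, -0.066], [0.066, -0.001, 0.998], [0.005, -1.0, -0.002]]
force: [-1.0, 0.2, 0.1]
finger_gap: 0.023
```

```bash
python3 -c "
from h import *
import cv2
print(bot.get_obs()['position'],bot.get_obs()['force'])
s=bot.snapshot('wrist');cv2.imwrite('pics/w5.png',s['color'])
plan([((0.4401,0.1875,0.09),9.09,5)],255)"
```

```text
[0.61334769 0.01556578 0.1014973 ] [-1.03304472  0.1834611   0.10555346]
[255, -32.7, 2.6, 36.7, 0.0006, -0.0185, 0.002] 
[255, -32.1, 2.7, 37.2, 0.0006, -0.0184, 0.002] 
[255, -31.4, 2.8, 37.8, 0.0005, -0.0185, 0.002] 
[255, -30.6, 2.9, 38.4, 0.0006, -0.0184, 0.002] 
[255, -29.9, 3.0, 39.0, 0.0006, -0.0185, 0.0021] 

end [0.4401 0.1875 0.09  ]
```

View pics/w5.png

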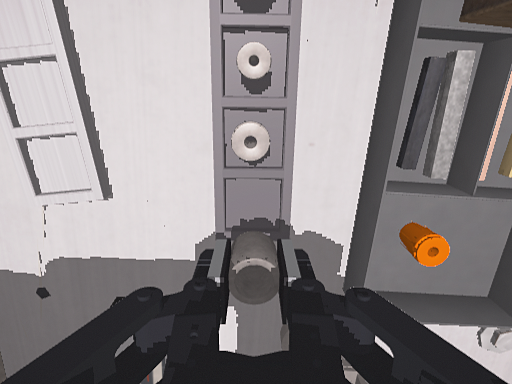

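Emit:
{"op": "arm_command", "data": {"motion": [[[255,-33,3,37,0,-0.0185,0.002],[255,-32,3,37,0,-0.0185,0.002],[255,-31,4,38,0,-0.0185,0.002],[255,-31,5,38,0,-0.0185,0.002],[255,-30,5,39,0,-0.0185,0.002]]]}}

```text
t: 6.32
position: [0.4417, 0.1898, 0.0899]
eef_rot: [[0.988, 0.014, -0.155], [0.156, -0.001, 0.988], [0.014, -1.0, -0.004]]
force: [0.7, 0.7, -0.6]
finger_gap: 0.0236
```

```bash
python3 -c "
from h import *
import cv2
print(bot.get_obs()['position'],bot.get_obs()['force'])
s=bot.snapshot('wrist');cv2.imwrite('pics/w6.png',s['color'])
s=bot.snapshot('side');cv2.imwrite('pics/d6.png',s['color'])
plan([((0.4401,0.1875,0.04),9.09,3),((0.4401,0.1875,0.019),9.09,2)],255)"
```

```text
[0.44168752 0.18982943 0.08991732] [ 0.67733418  0.70800897 -0.585691  ]
[255, -0.0, 16.3, -1.3, 0.0009, 0.0004, 0.0034] 
[255, 0.0, 16.2, -1.3, 0.0009, 0.0004, 0.0034] 
[255, 0.1, 16.3, -1.3, 0.001, 0.0003, 0.0033] 
[255, 0.0, 10.5, -0.0, -0.0, 0.0, 0.0] 
[255, 0.0, 10.5, -0.0, -0.0, 0.0, 0.0] 

end [0.4401 0.1875 0.019 ]
```

View pics/w6.png

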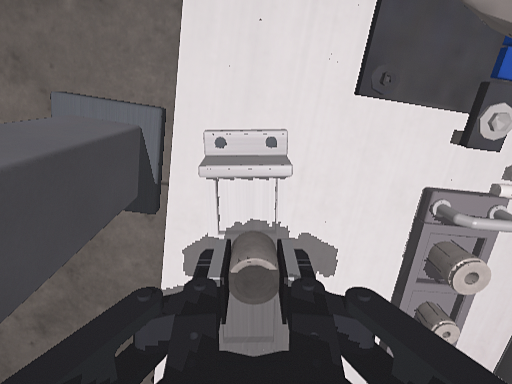

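View pics/d6.png

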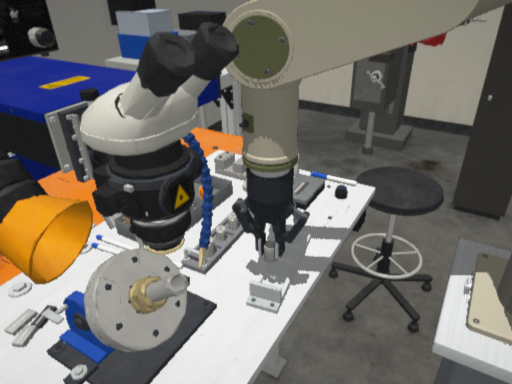

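Emit:
{"op": "arm_command", "data": {"motion": [[[255,0,16,-1.3,0.001,0,0.004],[255,0,16,-1.3,0.001,0,0.004],[255,0,16,0,0.001,0,0.004],[255,0,12,0,0,0,0],[255,0,8,0,0,0,0]]]}}

```text
t: 7.05
position: [0.4421, 0.187, 0.0172]
eef_rot: [[0.988, -0.001, -0.156], [0.156, -0.0, 0.988], [-0.001, -1.0, 0.0]]
force: [-18.9, -0.4, 53.9]
finger_gap: 0.0233
```

```bash
python3 -c "
from h import *
import cv2
print(bot.get_obs()['position'],bot.get_obs()['force'],bot.get_obs()['eef_rot'].round(3).tolist())
s=bot.snapshot('wrist');cv2.imwrite('pics/w7.png',s['color'])
plan([((0.4401,0.1875,0.0185),9.09,2)],255)"
```

```text
[0.44208545 0.18702635 0.01720537] [-18.89604295  -0.43671943  53.92769782] [[0.988, -0.001, -0.156], [0.156, -0.0, 0.988], [-0.001, -1.0, 0.0]]
[255, -1.0, -0.6, 0.3, -0.0001, -0.0007, -0.0002] 
[255, -1.1, -0.6, 0.4, -0.0002, -0.0008, -0.0002] 
end [0.44   0.1875 0.0185]
```

View pics/w7.png

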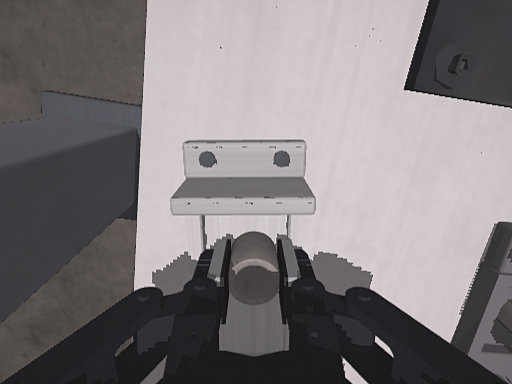

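Emit:
{"op": "arm_command", "data": {"motion": [[[255,0,-1,0,0,0,0],[255,0,-0.5,0,0,0,0],[140,0,0,0,0,0,0],[60,0,0,0,0,0,0],[0,0,0,0,0,0,0]]]}}

```text
t: 7.72
position: [0.4428, 0.1871, 0.0188]
eef_rot: [[0.988, 0.0, -0.156], [0.156, 0.0, 0.988], [0.0, -1.0, 0.0]]
force: [-0.3, -0.0, 0.7]
finger_gap: 0.0732
```

Emit:
{"op": "arm_command", "data": {"motion": [[[0,0,-3,0,0,0,0],[0,0,-12,0,0,0,0],[0,0,-25,0,0,0,0],[0,0,-25,0,0,0,0],[0,0,-20,0,0,0,0]]]}}

```text
t: 8.35
position: [0.4418, 0.1868, 0.1073]
eef_rot: [[0.988, -0.002, -0.156], [0.156, -0.0, 0.988], [-0.002, -1.0, -0.0]]
force: [0.1, -0.3, -1.3]
finger_gap: 0.0856
```

```bash
python3 -c "
from h import *
import cv2
print(bot.get_obs()['position'],bot.get_obs()['force'])
s=bot.snapshot('wrist');cv2.imwrite('pics/w8.png',s['color'])
plan([((0.6102,0.065,0.09),3.66,5)],0)"
```

```text
[0.44176971 0.18682485 0.10734327] [ 0.14317812 -0.28384509 -1.30592127]
[0, 29.1, 4.1, -29.4, -0.0001, 0.0186, 0.0004] 
[0, 29.6, 4.1, -28.8, -0.0001, 0.0186, 0.0004] 
[0, 30.2, 4.1, -28.3, -0.0002, 0.0186, 0.0005] 
[0, 30.7, 4.1, -27.7, -0.0001, 0.0186, 0.0004] 
[0, 31.2, 4.1, -27.2, -0.0002, 0.0186, 0.0005] 

end [0.6102 0.065  0.09  ]
```

View pics/w8.png

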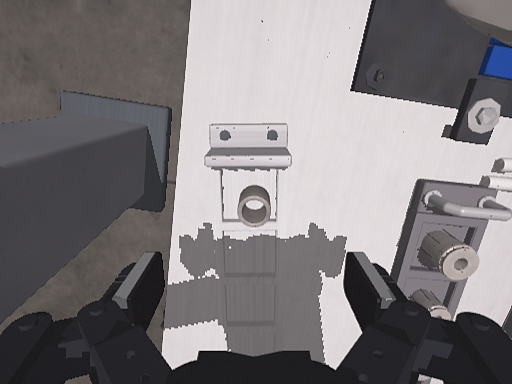

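Emit:
{"op": "arm_command", "data": {"motion": [[[0,29,4,-29.4,0,0.0186,0],[0,29.5,4,-28.8,0,0.0186,0],[0,30,4,-28.3,0,0.0186,0],[0,30.5,4,-27.7,0,0.0186,0],[0,30,4,-27,0,0.0186,0]]]}}

```text
t: 9.02
position: [0.6138, 0.0642, 0.0945]
eef_rot: [[0.998, 0.009, -0.066], [0.066, 0.003, 0.998], [0.009, -1.0, 0.002]]
force: [-1.1, 0.2, 1.2]
finger_gap: 0.0858
```

```bash
python3 -c "
from h import *
import cv2
print(bot.get_obs()['position'],bot.get_obs()['force'])
s=bot.snapshot('wrist');cv2.imwrite('pics/w9.png',s['color'])
print(bot.get_obs()['position'])
plan([((0.6102,0.0645,0.04),3.66,3),((0.6102,0.0645,0.0175),3.66,2)],0)"
```

```text
[0.61384992 0.06421046 0.09452697] [-1.08735493  0.23133542  1.16335594]
[0.61678253 0.06071845 0.09412514]
[0, -2.3, 18.0, 1.4, -0.0002, -0.0003, 0.0037] 
[0, -2.2, 18.0, 1.4, -0.0002, -0.0003, 0.0037] 
[0, -2.2, 18.1, 1.4, -0.0001, -0.0003, 0.0037] 
[0, -0.0, 11.2, -0.0, -0.0, -0.0, 0.0] 
[0, -0.0, 11.3, -0.0, -0.0, -0.0, 0.0] 

end [0.6102 0.0645 0.0175]
```

View pics/w9.png

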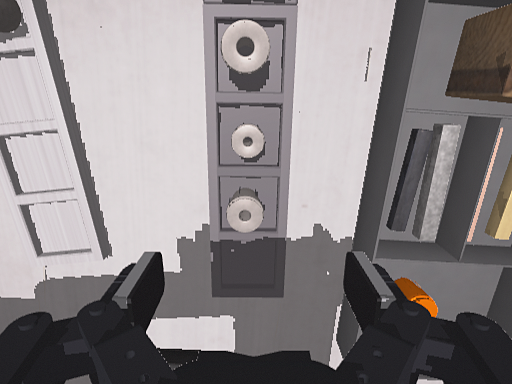

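Emit:
{"op": "arm_command", "data": {"motion": [[[0,-2,18,2,0,0,0.003],[0,-2,18,1,0,0,0.003],[0,-1,19,1,0,0,0.002],[0,0,12,0,0,0,0],[0,0,8,0,0,0,0]]]}}

```text
t: 9.7
position: [0.6089, 0.0662, 0.0127]
eef_rot: [[0.998, -0.001, -0.064], [0.064, 0.001, 0.998], [-0.001, -1.0, 0.001]]
force: [-0.2, -0.7, 0.0]
finger_gap: 0.0856
```

Emit:
{"op": "arm_command", "data": {"motion": [[[160,0,0,0,0,0,0],[200,0,0,0,0,0,0],[255,0,0,0,0,0,0],[255,0,0,0,0,0,0],[255,0,0,0,0,0,0]]]}}

```text
t: 10.32
position: [0.6103, 0.0664, 0.0145]
eef_rot: [[0.998, 0.002, -0.065], [0.065, 0.001, 0.998], [0.002, -1.0, 0.001]]
force: [-0.6, 0.1, -0.6]
finger_gap: 0.0236
```

Emit:
{"op": "arm_command", "data": {"motion": [[[255,0,-4,0,0,0,0],[255,0,-14,0,0,0,0],[255,0,-20,0,0,0,0],[255,0,-20,0,0,0,0],[255,0,-12,0,0,0,0]]]}}

```text
t: 10.95
position: [0.6103, 0.0663, 0.0898]
eef_rot: [[0.998, 0.003, -0.064], [0.064, 0.001, 0.998], [0.003, -1.0, 0.001]]
force: [0.4, -0.5, -0.3]
finger_gap: 0.0238
```

```bash
python3 -c "
from h import *
import cv2
print(bot.get_obs()['position'],bot.get_obs()['force'])
s=bot.snapshot('wrist');cv2.imwrite('pics/w10.png',s['color'])
plan([((0.4484,0.1361,0.09),9.09,5)],255)"
```

```text
[0.61029565 0.06625185 0.08979642] [ 0.44307083 -0.45744218 -0.34422592]
[255, -31.6, 0.2, 16.0, -0.0002, -0.0188, 0.001] 
[255, -31.3, 0.2, 16.6, -0.0001, -0.0188, 0.001] 
[255, -31.0, 0.2, 17.2, -0.0002, -0.0188, 0.001] 
[255, -30.6, 0.2, 17.8, -0.0001, -0.0189, 0.001] 
[255, -30.3, 0.3, 18.4, -0.0002, -0.0188, 0.0009] 

end [0.4484 0.1361 0.09  ]
```

View pics/w10.png

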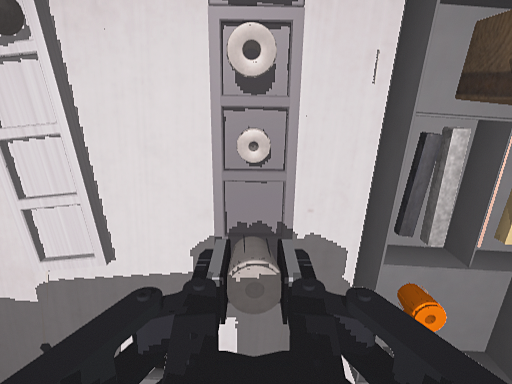

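Collet 1 is held upright (head at about (256,285)). On to pocket 2 of the feed rack.

Emit:
{"op": "arm_command", "data": {"motion": [[[255,-32,0,16,0,-0.0188,0.001],[255,-31,0,17,0,-0.0188,0.001],[255,-31,0,17,0,-0.0188,0.001],[255,-30,1,18,0,-0.0188,0.001],[255,-30,2,18,0,-0.0188,0.001]]]}}

```text
t: 11.62
position: [0.4476, 0.1369, 0.0898]
eef_rot: [[0.987, 0.004, -0.158], [0.158, 0.001, 0.987], [0.005, -1.0, 0.0]]
force: [0.1, 1.1, -1.1]
finger_gap: 0.0236
```

```bash
python3 -c "
from h import *
print(bot.get_obs()['position'],bot.get_obs()['force'])
plan([((0.4484,0.1361,0.035),9.09,3),((0.4484,0.1361,0.017),9.09,2)],255)"
```

```text
[0.44762769 0.13692747 0.08983756] [ 0.11322088  1.14627796 -1.06692022]
[255, 0.1, 18.3, -0.3, -0.0002, 0.0, 0.0015] 
[255, 0.2, 18.3, -0.3, -0.0001, 0.0, 0.0015] 
[255, 0.2, 18.2, -0.4, -0.0002, 0.0001, 0.0016] 
[255, -0.0, 9.0, 0.0, 0.0, -0.0, -0.0] 
[255, -0.0, 9.0, 0.0, 0.0, -0.0, -0.0] 

end [0.4484 0.1361 0.017 ]
```

Emit:
{"op": "arm_command", "data": {"motion": [[[255,0,20,0,0,0,0.002],[255,0,20,0,0,0,0.002],[255,0,18,0,0,0,0.001],[255,0,8,0,0,0,0],[255,0,3,0,0,0,0]]]}}

```text
t: 12.25
position: [0.4461, 0.1385, 0.0205]
eef_rot: [[0.987, 0.002, -0.161], [0.161, 0.001, 0.987], [0.002, -1.0, 0.001]]
force: [0.2, 0.6, -0.2]
finger_gap: 0.0237
```

Emit:
{"op": "arm_command", "data": {"motion": [[[255,1,2,-1,0,0,0],[255,1,1.5,-1,0,0,0],[255,0,1,0,0,0,0],[255,0,0,0,0,0,0],[255,0,0,0,0,0,0]]]}}

```text
t: 12.88
position: [0.4502, 0.1369, 0.0175]
eef_rot: [[0.987, 0.004, -0.161], [0.161, 0.002, 0.987], [0.005, -1.0, 0.001]]
force: [0.6, 0.8, -0.1]
finger_gap: 0.0238
```

Emit:
{"op": "arm_command", "data": {"motion": [[[255,0,1.5,0,0,0,0],[255,0,1,0,0,0,0.002],[140,0,0,0,0,0,0],[60,0,0,0,0,0,0],[0,0,0,0,0,0,0]]]}}

```text
t: 13.5
position: [0.4503, 0.137, 0.015]
eef_rot: [[0.987, 0.003, -0.161], [0.161, 0.001, 0.987], [0.003, -1.0, 0.001]]
force: [-0.0, 0.3, -0.1]
finger_gap: 0.0729
```

Emit:
{"op": "arm_command", "data": {"motion": [[[0,0,-3,0,0,0,0],[0,0,-12,0,0,0,0],[0,0,-25,0,0,0,0],[0,0,-25,0,0,0,0],[0,0,-12,0,0,0,0]]]}}

```text
t: 14.12
position: [0.4497, 0.1368, 0.0959]
eef_rot: [[0.987, 0.002, -0.161], [0.161, 0.001, 0.987], [0.002, -1.0, 0.001]]
force: [0.3, 0.3, 1.1]
finger_gap: 0.0854
```

```bash
python3 -c "
from h import *
import cv2
print(bot.get_obs()['position'],bot.get_obs()['force'])
s=bot.snapshot('wrist');cv2.imwrite('pics/w11.png',s['color'])
plan([((0.6088,0.1145,0.09),3.66,5)],0)"
```

```text
[0.44971369 0.13676764 0.09586794] [0.34284634 0.27896331 1.06134278]
[0, 30.5, 1.5, -9.5, -0.0002, 0.0196, 0.0007] 
[0, 30.7, 1.5, -8.9, -0.0002, 0.0195, 0.0007] 
[0, 30.9, 1.5, -8.3, -0.0002, 0.0196, 0.0007] 
[0, 31.1, 1.4, -7.8, -0.0003, 0.0195, 0.0007] 
[0, 31.2, 1.5, -7.1, -0.0002, 0.0196, 0.0008] 

end [0.6088 0.1145 0.09  ]
```

View pics/w11.png

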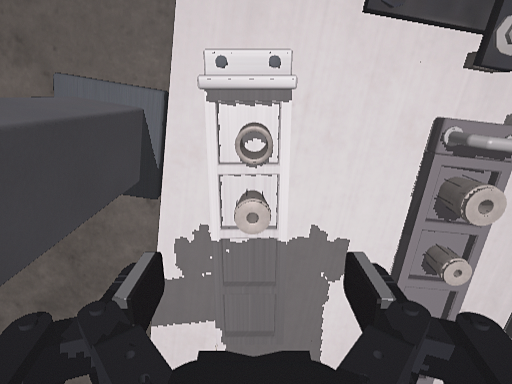

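Emit:
{"op": "arm_command", "data": {"motion": [[[0,31,1,-9,0,0.0195,0.001],[0,31,1,-9,0,0.0195,0.001],[0,31,1,-8,0,0.0195,0.001],[0,31,1,-8,0,0.0195,0.001],[0,28,1,-7,0,0.0195,0.001]]]}}

```text
t: 14.8
position: [0.6085, 0.1148, 0.0903]
eef_rot: [[0.998, -0.003, -0.063], [0.063, 0.001, 0.998], [-0.003, -1.0, 0.001]]
force: [0.5, -0.7, 0.4]
finger_gap: 0.0855
```

Emit:
{"op": "arm_command", "data": {"motion": [[[0,0,5,0,0,0,0],[0,0,5,0,0,0,0],[0,0,5,0,0,0,0],[0,0,2,0,0,0,0],[0,0,0,0,0,0,0]]]}}

```text
t: 15.42
position: [0.6061, 0.1148, 0.0697]
eef_rot: [[0.998, -0.008, -0.063], [0.063, 0.001, 0.998], [-0.008, -1.0, 0.001]]
force: [0.8, -0.9, 0.2]
finger_gap: 0.0857
```

```bash
python3 -c "
from h import *
import cv2
print(bot.get_obs()['position'],bot.get_obs()['force'])
s=bot.snapshot('wrist');cv2.imwrite('pics/w12.png',s['color'])
plan([((0.6088,0.1145,0.04),3.66,3),((0.6088,0.1145,0.0165),3.66,2)],0)"
```

```text
[0.60605428 0.11478176 0.06973185] [ 0.83841135 -0.89019641  0.21866903]
[0, 0.9, 10.0, -0.2, -0.0004, -0.0002, -0.0025] 
[0, 0.9, 9.9, -0.2, -0.0004, -0.0002, -0.0024] 
[0, 0.9, 10.0, -0.1, -0.0005, -0.0003, -0.0025] 
[0, 0.0, 11.7, -0.0, 0.0, 0.0, 0.0] 
[0, 0.0, 11.8, -0.0, 0.0, 0.0, 0.0] 

end [0.6088 0.1145 0.0165]
```

View pics/w12.png

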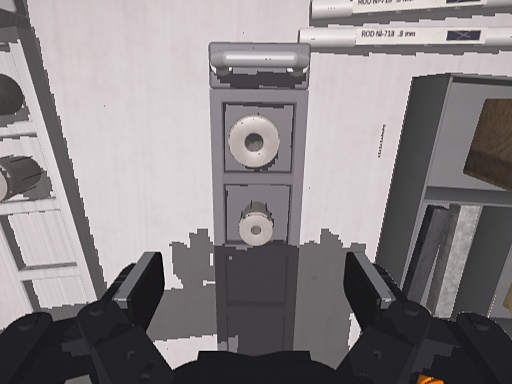

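Clear approach on collet 3 (top at (256,231)); descend.

Emit:
{"op": "arm_command", "data": {"motion": [[[0,1,14,0,0,0,-0.003],[0,1,16,0,0,0,-0.003],[0,0.5,13,0,0,0,-0.002],[0,0,7,0,0,0,0],[0,0,3,0,0,0,0]]]}}

```text
t: 16.1
position: [0.6081, 0.115, 0.0126]
eef_rot: [[0.998, 0.0, -0.063], [0.063, 0.001, 0.998], [0.001, -1.0, 0.001]]
force: [-0.4, -1.3, 1.0]
finger_gap: 0.0853
```

Emit:
{"op": "arm_command", "data": {"motion": [[[160,0,0,0,0,0,0],[200,0,0,0,0,0,0],[255,0,0,0,0,0,0],[255,0,0,0,0,0,0],[255,0,0,0,0,0,0]]]}}

```text
t: 16.73
position: [0.6094, 0.1151, 0.0142]
eef_rot: [[0.998, 0.003, -0.063], [0.063, 0.001, 0.998], [0.003, -1.0, 0.001]]
force: [-0.2, 0.8, -0.4]
finger_gap: 0.0195
```

Emit:
{"op": "arm_command", "data": {"motion": [[[255,0,-4,0,0,0,0],[255,0,-14,0,0,0,0],[255,0,-20,0,0,0,0],[255,0,-20,0,0,0,0],[255,0,-12,0,0,0,0]]]}}

```text
t: 17.35
position: [0.6092, 0.1151, 0.0894]
eef_rot: [[0.998, 0.003, -0.063], [0.063, 0.002, 0.998], [0.003, -1.0, 0.001]]
force: [0.7, -0.1, 0.1]
finger_gap: 0.0195
```

```bash
python3 -c "
from h import *
import cv2
print(bot.get_obs()['position'],bot.get_obs()['force'])
s=bot.snapshot('wrist');cv2.imwrite('pics/w13.png',s['color'])
plan([((0.4566,0.0848,0.09),9.09,5)],255)"
```

```text
[0.60919746 0.11506035 0.0894446 ] [ 0.70275085 -0.13667     0.13948065]
[255, -31.0, 0.1, -4.1, -0.0002, -0.0191, 0.0011] 
[255, -31.1, 0.1, -3.5, -0.0002, -0.0191, 0.0011] 
[255, -31.2, 0.1, -2.9, -0.0003, -0.019, 0.0011] 
[255, -31.3, 0.2, -2.4, -0.0002, -0.0191, 0.0011] 
[255, -31.3, 0.2, -1.8, -0.0003, -0.019, 0.0012] 

end [0.4566 0.0848 0.09  ]
```

View pics/w13.png

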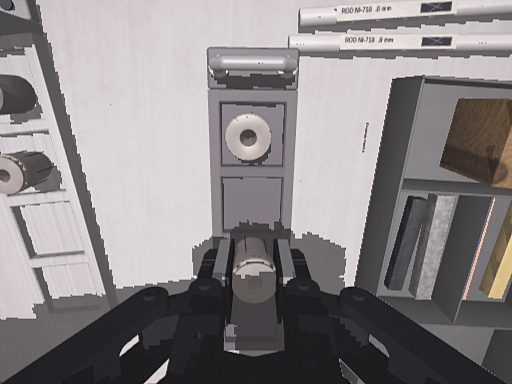

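Emit:
{"op": "arm_command", "data": {"motion": [[[255,-31,0,-4,0,-0.019,0.001],[255,-31,0,-3.5,0,-0.019,0.001],[255,-31,0,-3,0,-0.019,0.001],[255,-31,0,-2.5,0,-0.019,0.001],[255,-29,1,-2,0,-0.019,0.001]]]}}

```text
t: 18.02
position: [0.4577, 0.0842, 0.0911]
eef_rot: [[0.987, 0.004, -0.161], [0.161, 0.002, 0.987], [0.005, -1.0, 0.001]]
force: [0.0, -0.3, 0.7]
finger_gap: 0.0198
```

Emit:
{"op": "arm_command", "data": {"motion": [[[255,0,5,0,0,0,0],[255,0,10,0,0,0,0],[255,0,15,0,0,0,0],[255,0,10,0,0,0,0],[255,0,3,0,0,0,0]]]}}

```text
t: 18.65
position: [0.4581, 0.0843, 0.045]
eef_rot: [[0.987, 0.005, -0.16], [0.16, 0.002, 0.987], [0.005, -1.0, 0.001]]
force: [-0.5, 0.2, -0.9]
finger_gap: 0.0196
```

```bash
python3 -c "
from h import *
print(bot.get_obs()['position'],bot.get_obs()['force'])
plan([((0.4566,0.0848,0.018),9.09,3)],255)"
```

```text
[0.45809871 0.08428595 0.0450132 ] [-0.54732269  0.19617512 -0.87817961]
[255, -0.5, 9.0, 0.2, -0.0003, 0.0007, 0.0016] 
[255, -0.5, 9.0, 0.3, -0.0003, 0.0006, 0.0016] 
[255, -0.5, 9.0, 0.2, -0.0003, 0.0007, 0.0016] 
end [0.4566 0.0848 0.018 ]
```

Emit:
{"op": "arm_command", "data": {"motion": [[[255,-0.5,9,0,0,0,0.002],[255,-0.5,9,0,0,0,0.002],[255,0,6,0,0,0,0.001],[255,0,2,0,0,0,0],[255,0,1,0,0,0,0]]]}}

```text
t: 19.27
position: [0.4574, 0.0842, 0.0159]
eef_rot: [[0.987, -0.001, -0.16], [0.16, 0.001, 0.987], [-0.001, -1.0, 0.001]]
force: [-0.7, 0.1, -0.5]
finger_gap: 0.0195
```

Emit:
{"op": "arm_command", "data": {"motion": [[[255,0,0.5,0,0,0,0],[255,0,0.5,0,0,0,0],[140,0,0,0,0,0,0],[60,0,0,0,0,0,0],[0,0,0,0,0,0,0]]]}}

```text
t: 19.9
position: [0.4583, 0.0843, 0.0159]
eef_rot: [[0.987, 0.001, -0.16], [0.16, 0.001, 0.987], [0.001, -1.0, 0.001]]
force: [-0.7, -0.9, -0.1]
finger_gap: 0.0727
```

Emit:
{"op": "arm_command", "data": {"motion": [[[0,0,-3,0,0,0,0],[0,0,-12,0,0,0,0],[0,0,-25,0,0,0,0],[0,0,-25,0,0,0,0],[0,0,-12,0,0,0,0]]]}}

```text
t: 20.52
position: [0.4577, 0.0842, 0.0967]
eef_rot: [[0.987, -0.0, -0.16], [0.16, 0.001, 0.987], [0.0, -1.0, 0.001]]
force: [-0.6, -0.7, -0.3]
finger_gap: 0.0856
```

```bash
python3 -c "
from h import *
import cv2
print(bot.get_obs()['position'],bot.get_obs()['force'])
s=bot.snapshot('wrist');cv2.imwrite('pics/w14.png',s['color'])
plan([((0.604,0.1685,0.09),3.66,5)],0)"
```

```text
[0.45769424 0.08416063 0.09665837] [-0.55879565 -0.70112143 -0.3194027 ]
[0, 31.4, 1.6, 12.0, -0.0001, 0.0194, 0.0003] 
[0, 31.2, 1.6, 12.6, -0.0002, 0.0194, 0.0003] 
[0, 31.0, 1.6, 13.2, -0.0001, 0.0193, 0.0003] 
[0, 30.7, 1.6, 13.8, -0.0002, 0.0194, 0.0003] 
[0, 30.4, 1.6, 14.3, -0.0002, 0.0193, 0.0003] 

end [0.604  0.1685 0.09  ]
```

View pics/w14.png

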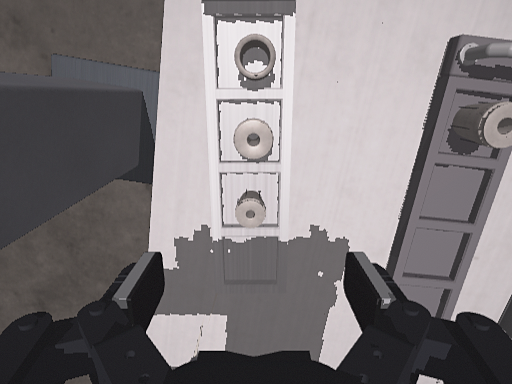

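Emit:
{"op": "arm_command", "data": {"motion": [[[0,31,1,12,0,0.0193,0],[0,31,1,12.5,0,0.0193,0],[0,31,1,13,0,0.0193,0],[0,31,1,14,0,0.0193,0],[0,28,1,14,0,0.0193,0]]]}}

```text
t: 21.2
position: [0.6036, 0.1689, 0.0911]
eef_rot: [[0.998, -0.0, -0.06], [0.06, 0.0, 0.998], [-0.0, -1.0, 0.0]]
force: [0.7, -0.1, 0.3]
finger_gap: 0.0852
```

Emit:
{"op": "arm_command", "data": {"motion": [[[0,0,5,0,0,0,0],[0,0,5,0,0,0,0],[0,0,5,0,0,0,0],[0,0,2,0,0,0,0],[0,0,0,0,0,0,0]]]}}

```text
t: 21.82
position: [0.6013, 0.1682, 0.0704]
eef_rot: [[0.998, -0.005, -0.06], [0.06, -0.001, 0.998], [-0.005, -1.0, -0.001]]
force: [-0.8, 1.0, -0.5]
finger_gap: 0.0851
```

```bash
python3 -c "
from h import *
import cv2
print(bot.get_obs()['position'],bot.get_obs()['force'])
s=bot.snapshot('wrist');cv2.imwrite('pics/w15.png',s['color'])
plan([((0.604,0.1685,0.04),3.66,3),((0.604,0.1685,0.0165),3.66,2)],0)"
```

```text
[0.60125249 0.16818315 0.07037586] [-0.82705639  0.97989795 -0.47092708]
[0, 0.9, 10.2, 0.1, 0.0002, -0.0012, -0.0015] 
[0, 0.9, 10.1, 0.0, 0.0002, -0.0012, -0.0015] 
[0, 1.0, 10.2, 0.1, 0.0002, -0.0012, -0.0015] 
[0, -0.0, 11.7, -0.0, -0.0, -0.0, 0.0] 
[0, -0.0, 11.8, -0.0, -0.0, -0.0, 0.0] 

end [0.604  0.1685 0.0165]
```

View pics/w15.png

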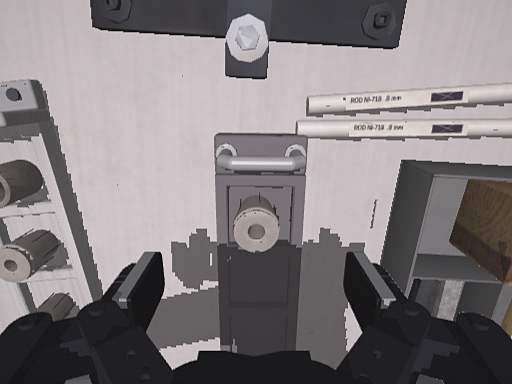

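Emit:
{"op": "arm_command", "data": {"motion": [[[0,1,14,0,0,-0.001,-0.002],[0,1,16,0,0,-0.001,-0.002],[0,0.5,13,0,0,-0.001,-0.001],[0,0,7,0,0,0,0],[0,0,2,0,0,0,0]]]}}

```text
t: 22.5
position: [0.6034, 0.1681, 0.0142]
eef_rot: [[0.998, 0.0, -0.063], [0.063, -0.001, 0.998], [0.0, -1.0, -0.001]]
force: [0.4, -0.6, -0.7]
finger_gap: 0.0855
```

Emit:
{"op": "arm_command", "data": {"motion": [[[160,0,0,0,0,0,0],[200,0,0,0,0,0,0],[255,0,0,0,0,0,0],[255,0,0,0,0,0,0],[255,0,0,0,0,0,0]]]}}

```text
t: 23.12
position: [0.6045, 0.1683, 0.0157]
eef_rot: [[0.998, 0.002, -0.063], [0.063, -0.0, 0.998], [0.002, -1.0, -0.0]]
force: [0.2, 0.1, 0.1]
finger_gap: 0.0266
```

Emit:
{"op": "arm_command", "data": {"motion": [[[255,0,-4,0,0,0,0],[255,0,-14,0,0,0,0],[255,0,-20,0,0,0,0],[255,0,-20,0,0,0,0],[255,0,-15,0,0,0,0]]]}}

```text
t: 23.75
position: [0.6043, 0.1684, 0.0939]
eef_rot: [[0.998, 0.003, -0.063], [0.063, -0.0, 0.998], [0.002, -1.0, -0.0]]
force: [0.8, -0.3, -1.6]
finger_gap: 0.0268
```

```bash
python3 -c "
from h import *
import cv2
print(bot.get_obs()['position'],bot.get_obs()['force'])
s=bot.snapshot('wrist');cv2.imwrite('pics/w16.png',s['color'])
plan([((0.4648,0.0334,0.09),9.09,5)],255)"
```

```text
[0.60428611 0.16840333 0.09393874] [ 0.7705683  -0.25292838 -1.63177511]
[255, -29.8, 1.1, -25.2, 0.0, -0.019, 0.0011] 
[255, -30.3, 1.2, -24.6, 0.0001, -0.019, 0.0011] 
[255, -30.8, 1.2, -24.1, 0.0, -0.019, 0.0012] 
[255, -31.2, 1.2, -23.5, 0.0001, -0.0191, 0.0011] 
[255, -31.7, 1.2, -22.9, 0.0, -0.019, 0.0012] 

end [0.4648 0.0334 0.09  ]
```

View pics/w16.png

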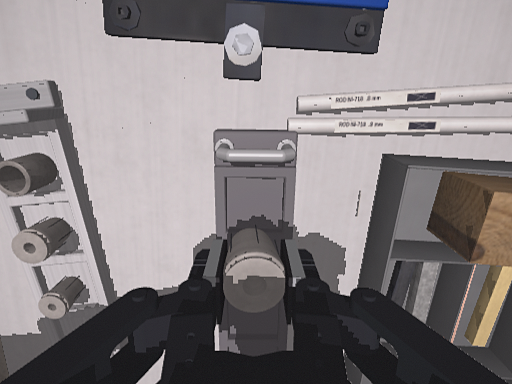

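Emit:
{"op": "arm_command", "data": {"motion": [[[255,-30,0,-25,0,-0.019,0.001],[255,-30,0,-25,0,-0.019,0.001],[255,-31,0,-24,0,-0.019,0.001],[255,-31,1,-23.5,0,-0.019,0.001],[255,-30,2,-22,0,-0.019,0.001]]]}}

```text
t: 24.42
position: [0.4659, 0.0323, 0.0956]
eef_rot: [[0.986, 0.007, -0.164], [0.164, 0.0, 0.987], [0.007, -1.0, -0.001]]
force: [-0.1, 0.3, 0.1]
finger_gap: 0.0268
```

Emit:
{"op": "arm_command", "data": {"motion": [[[255,0,5,0,0,0,0],[255,0,10,0,0,0,0],[255,0,15,0,0,0,0],[255,0,10,0,0,0,0],[255,0,3,0,0,0,0]]]}}

```text
t: 25.05
position: [0.4661, 0.0323, 0.05]
eef_rot: [[0.987, 0.008, -0.163], [0.163, 0.001, 0.987], [0.008, -1.0, -0.001]]
force: [-0.9, 0.3, -0.4]
finger_gap: 0.0268
```

```bash
python3 -c "
from h import *
print(bot.get_obs()['position'],bot.get_obs()['force'])
plan([((0.4648,0.0334,0.018),9.09,3)],255)"
```

```text
[0.46607448 0.03230449 0.04998592] [-0.86000177  0.28474587 -0.3744201 ]
[255, -0.4, 10.7, 0.4, 0.0002, 0.0016, 0.0025] 
[255, -0.4, 10.6, 0.5, 0.0002, 0.0016, 0.0025] 
[255, -0.4, 10.7, 0.4, 0.0003, 0.0016, 0.0025] 
end [0.4648 0.0334 0.018 ]
```

Emit:
{"op": "arm_command", "data": {"motion": [[[255,-0.5,10,0.5,0,0.001,0.003],[255,-0.5,11,0.5,0,0.001,0.003],[255,0,7,0,0,0,0.002],[255,0,2,0,0,0,0],[255,0,1,0,0,0,0]]]}}

```text
t: 25.68
position: [0.4651, 0.0335, 0.0165]
eef_rot: [[0.987, -0.002, -0.161], [0.161, -0.001, 0.987], [-0.002, -1.0, -0.001]]
force: [1.1, -0.3, -0.3]
finger_gap: 0.0266
```

Emit:
{"op": "arm_command", "data": {"motion": [[[255,0,0,0,0,0,0],[255,0,0,0,0,0,0],[140,0,0,0,0,0,0],[60,0,0,0,0,0,0],[0,0,0,0,0,0,0]]]}}

```text
t: 26.3
position: [0.4662, 0.0334, 0.0178]
eef_rot: [[0.987, 0.001, -0.161], [0.161, -0.001, 0.987], [0.001, -1.0, -0.001]]
force: [-0.7, 0.8, -0.3]
finger_gap: 0.0733
```

Emit:
{"op": "arm_command", "data": {"motion": [[[0,0,-3,0,0,0,0],[0,0,-12,0,0,0,0],[0,0,-25,0,0,0,0],[0,0,-30,0,0,0,0],[0,0,-40,0,0,0,0]]]}}

```text
t: 26.92
position: [0.4635, 0.0336, 0.1299]
eef_rot: [[0.987, -0.005, -0.161], [0.161, -0.001, 0.987], [-0.005, -1.0, 0.0]]
force: [0.3, -0.7, -0.4]
finger_gap: 0.0851
```

Emit:
{"op": "arm_command", "data": {"motion": [[[0,10,-30,10,0,0,0],[0,10,-25,10,0,0,0],[0,10,-20,10,0,0,0],[0,5,-5,5,0,0,0],[0,0,0,0,0,0,0]]]}}

```text
t: 27.55
position: [0.4956, 0.0748, 0.2206]
eef_rot: [[0.987, 0.005, -0.161], [0.161, -0.001, 0.987], [0.005, -1.0, -0.002]]
force: [-0.4, 0.2, 0.4]
finger_gap: 0.085
```

```bash
python3 -c "
from h import *
import cv2
print(bot.get_obs()['position'],bot.get_obs()['force'],bot.get_obs()['t'])
s=bot.snapshot('wrist');cv2.imwrite('pics/w17.png',cv2.resize(s['color'],None,fx=1.56,fy=1.56,interpolation=cv2.INTER_CUBIC))
d=bot.snapshot('side');cv2.imwrite('pics/d17.png',cv2.resize(d['color'][165:315,170:360],None,fx=4,fy=4,interpolation=cv2.INTER_CUBIC))"
```

```text
[0.4956133  0.07475254 0.22058148] [-0.44520634  0.15525367  0.37517268] 27.55
```

View pics/w17.png

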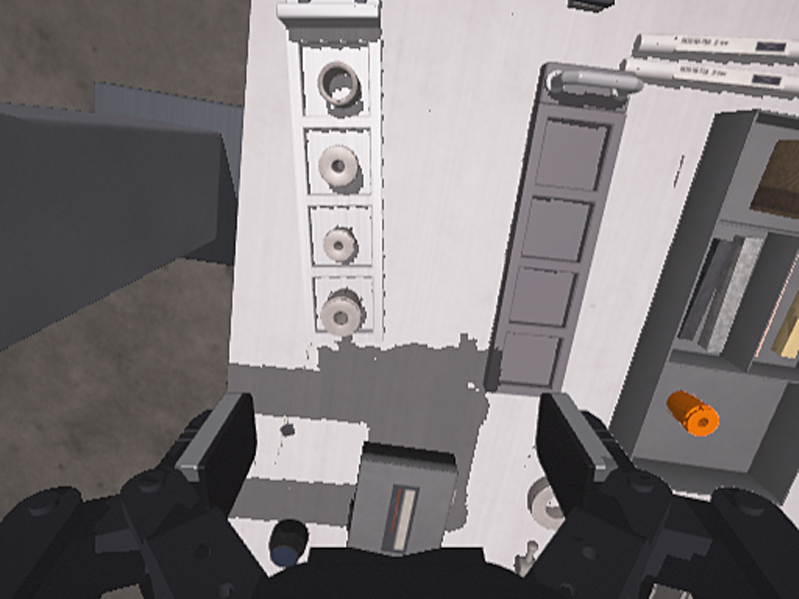

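View pics/d17.png

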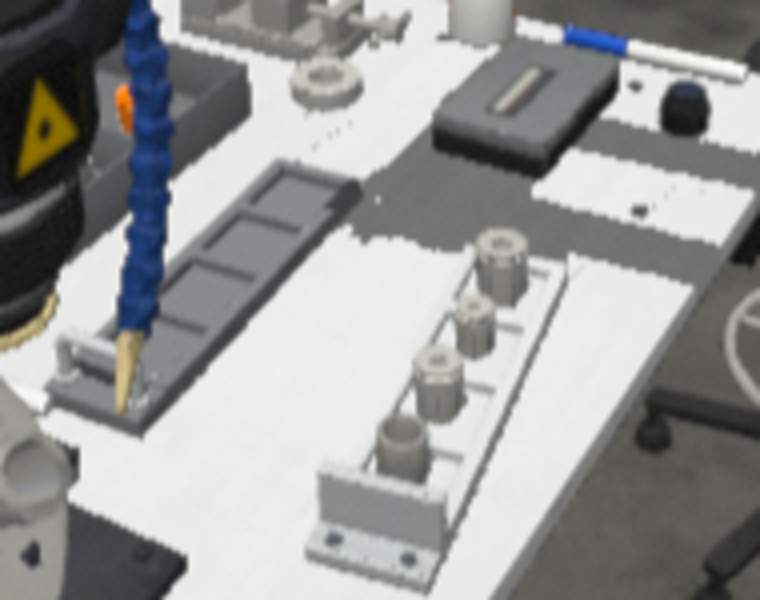

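All four pieces stand upright in the right pockets. From the stop they run sleeve, collet 1, collet 3, collet 2, at (338,85), (340,165), (340,243) and (342,312). The carry rack is empty, and the loupe, ring gauge and orange piece are where they were.

```bash
python3 -c "
from h import *
print(bot.finish_job())"
```

```text
the job is handed in; nothing more can be done
None
```

I moved all four pieces one at a time, starting with the piece farthest from the handle. From the end stop outward, the feed rack now holds the sleeve, collet 1, collet 3 and collet 2. I handed the job in at about 27.6 s.

**Final checks:** the last wrist and side views show every piece upright within its pocket and the carry rack empty. The loupe, ring gauge and orange look-alike were never touched and look unmoved. The gripper was open and clear of everything, with under 1 N on the wrist.

**One blemish:** setting the sleeve down overshot by about 1 mm, so it was pressed into its pocket floor with about 57 N at the wrist (54 N vertical). That is below the 120 N wrist limit. It is above 40 N, but that limit is for the arm or gripper body. From the wrist picture I took the contact to be the held sleeve on the pocket floor, but I couldn't measure that directly. I backed off before releasing it, and the later pieces were set down gently.

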